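# Change over the batteries of the recording light and field monitor

### The arm

A 7-joint arm with a two-finger parallel gripper is mounted at the origin on the work surface. World frame = base frame: x ahead of the robot, y to its left, z up, the work surface at z = 0. Lengths are in mm, angles in degrees, forces in N, time in s.
With the tool pointing down it reaches from about 425 to 925 mm from the base axis. Payload 6.8 kg.
Tool frame: the origin (TCP) lies on the centre line of the jaws, within the pads' length; the fingertips stand 11 mm ahead of it and the grasp point (between the pads) lies 8 mm behind it; z points along the fingers, y is the line along which they close (so a half turn about z gives the same grasp; the last joint's range is limited). The gripper opens to 88 mm and grips with 3 to 60 N. Pads are 20 mm wide; open, the fingers measure 115 mm over their backs; the gripper's body (75 mm by 178 mm) begins 61 mm behind the grasp point.
Start: joints at [-82.512, 27.33, 1.283, 89.118, -0.659, 63.558, -4.761], TCP at [159.657, 655.864, 197.564] pointing down, gripper open.
Joint ranges: [-169.35, 169.35], [-19.33, 120.38], [-80.79, 83.38], [13.8, 139.57], [-78.32, 258.32], [9.67, 109.79], [-169.56, 169.56]. Speed limits (degrees/s): [136.94, 136.94, 180, 180, 180, 180, 180].

### API

Orientations are given as a 3x3 rotation matrix whose columns are the frame's x, y, z axes.
In Python, from workcell import robot gives the robot as it stands.
- The arm moves only by the tool servo_tool, never from a script. Its argument "motion" is a list of rows, each an object with "delta_pos": the shift along the tool's x, y, z in mm, a list of three; "roll": the turn about the tool's z in rad. A call has 1 to 8 rows; each row is the pose to reach, as a shift and turn from the pose commanded when the call began, along the tool's axes at that moment; what a row does not reach only later rows make up. A row lasts 1/10 s, in which the tool goes at most 50 mm and 8.59 degrees, less where a joint would pass 70% of its speed; a pose out of reach is approached as far as the arm can. A call with a gripper value outside its range is refused whole. "fingers" is the closure in counts, from 0 (fully open) to 255 (shut), set as the call begins (left out, the last holds). The fingers move at their own pace and stop on an object; "squeeze" is the grip in N (left out, the last holds). Time passes only in rows, so rows that repeat a pose let the fingers close. It gives the time, the measured TCP pose, the force, the opening and the grip force at its end, in the units of the state.
- robot.observe(): the state, without advancing time (a new reading comes with each control period).
- robot.get_image(name): name is "scene" or "top" or "wrist"; returns a dict with "img" (480x640x3 uint8, red, green, blue), "intrinsics" (3x3 intrinsics, pixels), "k1" (the pictures are not rectified: a ray, as slopes to the right and down, at radius r is drawn at 1 + k1 r^2 times it, then the intrinsics apply), "R" (3x3) and "t" (3): a world point X has camera coordinates R X + t; the wrist camera has in their place "hand_eye" (4x4, takes a point from camera to tool coordinates, whose origin is the TCP and whose axes are the flange's). Camera axes: x right, y down, z forward; pixel columns grow to the right and rows downward; lengths in mm; the calibration is good to about 2 mm. A picture is of the moment at which its call begins: read the wrist's pose just before it. There is no depth.
- robot.hand_in(): hands the job in; it is judged then, once.
Trained networks look in a picture, given as the dict that the camera call returned (one of the last four; its "shot" number tells which), for a name from the list of things; names that differ only in an ending like _2 or _b are one class to them, and where a whole thing is asked for, a point or a joint stands for the part that bears it (a point fixed in the world has none). Each returns a list of dicts, best first, with "p" (0 to 1); they miss things now and then, are a little off and sometimes report something else, mostly with a low value. They report only what shows in the picture. A call takes as long as a camera call.
- robot.cut_out(picture, target): "pixels" (480x640 bool, what is visible of it) and "extent" ([centre column, centre row, width, height] in pixels, round what is visible of it).
- robot.mark_of(picture, target): "xy" ([column, row] in pixels: a listed point, or the origin of a listed thing).
The state is a dict: "time_s": time; "joint_positions": joint angles; "joint_velocities": joint speeds; "tau": joint torques, N m; "eef_pos": TCP position; "tool_rot": TCP orientation; "wrist_force": force on the tool from outside, world axes, zero at the start; "moment": the same for the moment, N m; "opening": opening from 0.0 (shut) to 1.0 (fully open); "finger_force": force on a finger pad.
Only numpy, scipy, OpenCV 4.12 (cv2) and the standard library are available. Lean on these libraries where they do the work, as an engineer would, in place of code of your own. Each camera call takes 0.05 s, during which the arm holds its last target. There are 200 camera calls.

### The job

The LED light and the field monitor carry flat batteries (red tape) and the charger holds two full ones (green tape): change them over, so that the full tall pack ends on the light, the full slim pack on the monitor, and the two flat packs in the charger, one in each bay (either may go in either bay). Every pack must lie flat and fully seated between the guides, its white contact end at the white contact block of the mount; the empty mouse mat is free for setting a pack down on the way. Do not tip a pack over, leave the camera lens where it stands, and let go of everything at the end.

Things in the scene. Friction and masses are not known exactly. Their poses are not given: they have to be found in the camera images.
- flat_tall: Battery pack FLAT, TALL, near-black block 70 mm long (x) by 38 mm wide (y) by 40 mm high, 140 to 260 g, a wide RED tape band across its middle and a white strip at its contact end. Origin: on the underside, at the middle of the contact-end edge; the body reaches from there 70 mm towards its own -x, so its middle is 35 mm along -x; z up. Starts seated on the light.
- flat_slim: Battery pack FLAT, SLIM, grey-blue block 70 mm long (x) by 38 mm wide (y) by 20 mm high, 77 to 143 g, a wide RED tape band across its middle and a white strip at its contact end. Origin: on the underside, at the middle of the contact-end edge; the body reaches from there 70 mm towards its own -x, so its middle is 35 mm along -x; z up. Starts seated on the monitor.
- full_tall: Battery pack FULL, TALL, near-black block 70 mm long (x) by 38 mm wide (y) by 40 mm high, 140 to 260 g, a wide GREEN tape band across its middle and a white strip at its contact end. Origin: on the underside, at the middle of the contact-end edge; the body reaches from there 70 mm towards its own -x, so its middle is 35 mm along -x; z up. Starts seated in one of the charger's bays.
- full_slim: Battery pack FULL, SLIM, grey-blue block 70 mm long (x) by 38 mm wide (y) by 20 mm high, 77 to 143 g, a wide GREEN tape band across its middle and a white strip at its contact end. Origin: on the underside, at the middle of the contact-end edge; the body reaches from there 70 mm towards its own -x, so its middle is 35 mm along -x; z up. Starts seated in the other bay.
- light_mount: Battery mount, for a tall pack, on the back of the LED light (silver finned housing 190 x 124 mm, dark yoke, fixed, face down). Floor 36 mm over the desk. Origin: on the floor, where the origin of a seated pack lies; same axes, white contact block at the +x end. Four guides 6 mm high lean outwards round the pack: 3.5 to 4 mm clear of it at the floor, 7 mm at their tops.
- monitor_mount: Battery mount, for a slim pack, on the back of the field monitor (black housing 184 x 118 mm with blue bumper, fixed, face down). Floor 30 mm over the desk. Origin, axes and guides as on the light's mount: a pack is laid in from above, held by its weight only, and lifts straight out. Outer faces of the long guides: 30 mm from the centre line.
- bay_left: Left (+y) bay of the white twin charger (114 x 176 x 30 mm, fixed); takes either pack. Floor 34 mm over the desk. Origin, axes and guides as on the light's mount. The bays lie side by side, 84 mm apart along y, with 46 mm between seated packs.
- bay_right: Right (-y) bay of the same charger, otherwise like the left bay.
- mat: Free spot: a black rubber mouse mat, 170 (x) x 140 (y) x 3 mm, fixed, with nothing on it. Origin at the middle of its underside.
- lens: Camera lens standing upright on the desk, black with a red ring, 68 mm across, 78 mm high; loose, to be left alone. Origin at the middle of its underside.

How it is judged (in metres and radians):
At the end, for the whole second after the job is handed in: Green tall pack on the light, green slim pack on the monitor, red packs in the two bays: each origin within 8 mm (x, y) and 3 mm (z) of its mount's, contact end at the contact block, long axis within 0.2 rad, level within 0.08 rad; all let go and at rest (x of full_tall in the frame of light_mount between -0.008 and 0.008 m and y of full_tall in the frame of light_mount between -0.008 and 0.008 m and z of full_tall in the frame of light_mount between -0.003 and 0.003 m and angle between the x axis of full_tall and the x axis of light_mount, either way round below 0.2 rad and angle between each of full_tall, full_slim's own z axis and vertical below 0.08 rad and x of full_slim in the frame of monitor_mount between -0.008 and 0.008 m and y of full_slim in the frame of monitor_mount between -0.008 and 0.008 m and z of full_slim in the frame of monitor_mount between -0.003 and 0.003 m and angle between the x axis of full_slim and the x axis of monitor_mount, either way round below 0.2 rad and (((x of flat_tall in the frame of bay_left between -0.008 and 0.008 m and y of flat_tall in the frame of bay_left between -0.008 and 0.008 m and z of flat_tall in the frame of bay_left between -0.003 and 0.003 m and angle between the x axis of flat_tall and the x axis of bay_left, either way round below 0.2 rad and angle between flat_tall's own z axis and vertical below 0.08 rad) and (x of flat_slim in the frame of bay_right between -0.008 and 0.008 m and y of flat_slim in the frame of bay_right between -0.008 and 0.008 m and z of flat_slim in the frame of bay_right between -0.003 and 0.003 m and angle between the x axis of flat_slim and the x axis of bay_right, either way round below 0.2 rad and angle between flat_slim's own z axis and vertical below 0.08 rad)) or ((x of flat_tall in the frame of bay_right between -0.008 and 0.008 m and y of flat_tall in the frame of bay_right between -0.008 and 0.008 m and z of flat_tall in the frame of bay_right between -0.003 and 0.003 m and angle between the x axis of flat_tall and the x axis of bay_right, either way round below 0.2 rad and angle between flat_tall's own z axis and vertical below 0.08 rad) and (x of flat_slim in the frame of bay_left between -0.008 and 0.008 m and y of flat_slim in the frame of bay_left between -0.008 and 0.008 m and z of flat_slim in the frame of bay_left between -0.003 and 0.003 m and angle between the x axis of flat_slim and the x axis of bay_left, either way round below 0.2 rad and angle between flat_slim's own z axis and vertical below 0.08 rad))) and linear speed of each of flat_tall, flat_slim, full_tall, full_slim below 0.01 m/s and angular speed of each of flat_tall, flat_slim, full_tall, full_slim below 0.1 rad/s and contact force between each of flat_tall, flat_slim, full_tall, full_slim and the fingers below 0.05 N); the robot touches nothing.
It fails at once if a battery pack is tipped over (more than 0.7 rad) (angle between any of flat_tall, flat_slim, full_tall, full_slim's own z axis and vertical above 0.7 rad).
It fails at once if the camera lens is pushed out of its place (more than 30 mm) (distance of lens from where it was at the start of the episode above 0.03 m).
It also fails if it takes over 122 s, if anything falls off the work surface, if the arm or the gripper's body presses on something with over 40 N, if the wrist force passes 120 N, or if a joint passes its speed limit or range.

## Working session

There is one attempt and no reset: what is moved stays moved. The work goes in short steps, Python scripts to look and compute and a tool call to move; the robot and the scene stay as the last step left them, time stands still between calls to the robot, and variables do not carry over. Pictures are saved under pics/ and viewed, at most 14 in all, crops included, and the job is handed in when it is done.

Besides the shell and the picture viewer there is one more tool, called after ">>>" by a JSON object that holds its "fn" and its "kwargs". servo_tool: Moves the arm, as the interface text tells. Its arguments: {"type":"object","properties":{"motion":{"type":"array","items":{"type":"object","properties":{"delta_pos":{"type":"array","items":{"type":"number"}},"roll":{"type":"number"}}}},"fingers":{"type":"number"},"squeeze":{"type":"number"}},"required":["motion"]}

```bash
mkdir -p pics; cat > h.py <<'E'
import numpy as np, cv2
from workcell import robot
def save(p,n): cv2.imwrite(f'pics/{n}.png',p['img'][:,:,::-1])
def cam(p,st=None):
    "returns camera R,t (world->cam)"
    if 'hand_eye' in p and p['hand_eye'] is not None:
        H=np.array(p['hand_eye']);Rt=np.array(st['tool_rot']);pt=np.array(st['eef_pos'])
        Rc=Rt@H[:3,:3];c=Rt@H[:3,3]+pt
        return Rc.T,-Rc.T@c
    return np.array(p['R']),np.array(p['t'])
def ray(p,uv,st=None):
    K=np.array(p['intrinsics']);R,t=cam(p,st)
    d=np.linalg.inv(K)@[uv[0],uv[1],1];d=d[:2]/d[2];u=d.copy()
    for _ in range(20): u=d/(1+p['k1']*(u@u))
    v=R.T@np.array([u[0],u[1],1]);return -R.T@t,v/np.linalg.norm(v)
def atz(p,uv,z,st=None):
    c,v=ray(p,uv,st);return c+v*(z-c[2])/v[2]
def tri(rays):
    A=np.zeros((3,3));b=np.zeros(3)
    for c,v in rays:
        M=np.eye(3)-np.outer(v,v);A+=M;b+=M@c
    X=np.linalg.solve(A,b)
    return X,[np.linalg.norm((np.eye(3)-np.outer(v,v))@(X-c)) for c,v in rays]
def proj(p,X,st=None):
    R,t=cam(p,st);c=R@np.array(X)+t;u=c[:2]/c[2];u=u*(1+p['k1']*(u@u));K=np.array(p['intrinsics']);return (K@[u[0],u[1],1])[:2]
E
cat > a.py <<'E'
from h import *
names=['flat_tall','flat_slim','full_tall','full_slim','light_mount','monitor_mount','bay_left','bay_right','mat','lens']
st=robot.observe();print(st['time_s'],st['eef_pos'],np.round(st['tool_rot'],3).tolist(),st['opening'])
P={k:robot.get_image(k) for k in('scene','top','wrist')}
for k,p in P.items():
    save(p,k+'0')
for n in names:
    r={}
    for k in('scene','top'):
        m=robot.mark_of(P[k],n)
        print(n,k,[(np.round(q['xy'],1).tolist(),round(q['p'],2)) for q in m[:3]])
        if m: r[k]=ray(P[k],m[0]['xy'])
    if len(r)==2: X,e=tri(list(r.values()));print('   ',X.round(1),np.round(e,1))
E
python3 a.py
```

```text
0.0 [159.51222853 655.24196371 196.61145664] [[-0.972, 0.236, -0.0], [0.236, 0.972, -0.002], [-0.0, -0.002, -1.0]] 1.002089383600792
flat_tall scene [([400.0, 255.7], 0.88)]
flat_tall top [([281.6, 204.5], 0.62)]
    [615.1 117.   30.1] [4. 4.]
flat_slim scene [([133.1, 302.6], 0.76)]
flat_slim top [([491.1, 236.7], 0.9), ([347.7, 303.9], 0.29)]
    [ 568.4 -339.9   40.3] [4.4 4.4]
full_tall scene [([236.1, 290.6], 0.72)]
full_tall top [([417.0, 218.3], 0.72)]
    [ 599.6 -177.4   39. ] [1.3 1.3]
full_slim scene [([284.9, 281.6], 0.89)]
full_slim top [([376.8, 215.5], 0.8)]
    [602.4 -92.4  31.2] [1. 1.]
light_mount scene []
light_mount top [([279.2, 203.1], 0.79), ([413.1, 218.7], 0.53)]
monitor_mount scene [([236.0, 291.8], 0.68), ([133.7, 310.6], 0.67), ([397.1, 252.8], 0.22)]
monitor_mount top [([493.9, 238.8], 0.89)]
    [ 583.7 -254.9   63.5] [82.5 82.5]
bay_left scene [([284.0, 279.0], 0.79)]
bay_left top [([378.8, 213.5], 0.61)]
    [604.5 -95.1  40.8] [1.7 1.7]
bay_right scene [([235.6, 289.9], 0.86)]
bay_right top [([413.6, 218.6], 0.67)]
    [ 597.9 -174.    37.9] [2.5 2.5]
mat scene [([462.9, 197.6], 0.87)]
mat top [([175.1, 259.5], 0.97)]
    [4.836e+02 3.361e+02 2.000e-01] [0.6 0.6]
lens scene [([274.7, 217.5], 0.91)]
lens top [([352.2, 304.8], 0.93)]
    [410.1 -50.3   5.6] [1.9 1.9]
```

View pics/top0.png

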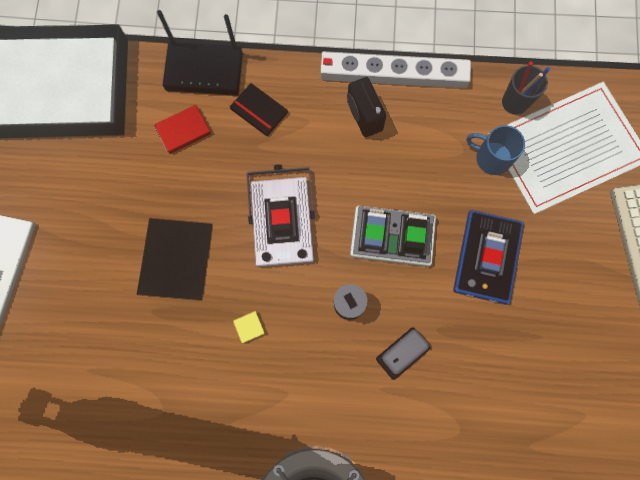

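View pics/scene0.png

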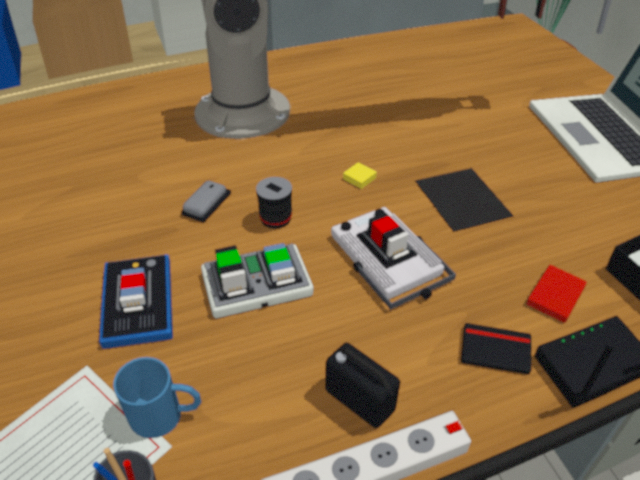

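View pics/wrist0.png

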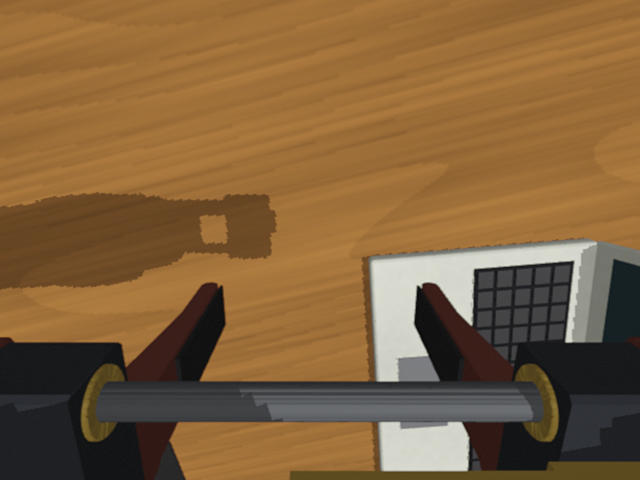

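The top view shows the light left with the red tall pack at about (281,220), the charger in the centre with slim green left (375,230) and tall green right (416,235), and the monitor right with the red slim pack (492,255). The mat is at (175,260) and the lens at (350,302). In the scene view the white ends face away from the robot, towards +x.

```bash
cat > b.py <<'E'
from h import *
p=robot.get_image('top')
for n,z in [('flat_tall',76),('full_slim',54),('full_tall',74),('flat_slim',50),('mat',3),('light_mount',36),('monitor_mount',30)]:
    c=robot.cut_out(p,n)
    if not c: print(n,'none');continue
    ys,xs=np.nonzero(c[0]['pixels'])
    W=np.array([atz(p,(x,y),z)[:2] for x,y in zip(xs,ys)],np.float32)
    r=cv2.minAreaRect(W);print(n,round(c[0]['p'],2),W.mean(0).round(1),np.round(r[0],1),np.round(r[1],1),round(r[2],1))
w=robot.get_image('wrist');print(np.round(w['hand_eye'],3),w['intrinsics'],w['k1'])
print(p['R'],p['t'],robot.observe()['joint_positions'])
E
python3 b.py
```

```text
flat_tall 0.81 [577.1 108.9] [577.3 109. ] [78.2 39.7] 8.2
full_slim 0.75 [564.6 -89.4] [565.3 -89.6] [41.3 76.9] 83.3
full_tall 0.63 [ 558.3 -170.4] [ 558.9 -170.1] [44.2 78.7] 88.5
flat_slim 0.97 [ 528.8 -335. ] [ 528.6 -335.5] [41.9 75.4] 80.3
mat 0.7 [484.4 335.4] [485.8 335.4] [141.7 171.5] 88.5
light_mount 0.96 [567.3 109.6] [579.5 111.2] [89.7 59.9] 9.0
monitor_mount 0.96 [ 530.7 -334.5] [ 533.2 -337.7] [ 62.6 100.3] 80.6
[[-1.00000e-03 -9.56000e-01 -2.93000e-01  8.13200e+01]
 [ 1.00000e+00 -1.00000e-03 -0.00000e+00 -5.40000e-02]
 [-0.00000e+00 -2.93000e-01  9.56000e-01 -1.87357e+02]
 [ 0.00000e+00  0.00000e+00  0.00000e+00  1.00000e+00]] [[387.11438373   0.         319.30139059]
 [  0.         387.11438373 240.48155512]
 [  0.           0.           1.        ]] 8.194903823316991e-05
[[ 6.58116145e-02 -9.97832066e-01 -8.95994423e-06]
 [-9.72026958e-01 -6.41076200e-02 -2.25950893e-01]
 [ 2.25460472e-01  1.48789024e-02 -9.74138693e-01]] [ -22.06091506  533.67652975 1169.16248335] [-82.51097348  27.32818038   1.28070405  89.11540735  -0.65952316
  63.55542643  -4.76073511]
```

>>> {"fn": "servo_tool", "kwargs": {"motion": [{"delta_pos":[-533,-433,0],"roll":-0.387},{"delta_pos":[-533,-433,0],"roll":-0.387},{"delta_pos":[-533,-433,0],"roll":-0.387},{"delta_pos":[-533,-433,0],"roll":-0.387},{"delta_pos":[-533,-433,0],"roll":-0.387},{"delta_pos":[-533,-433,0],"roll":-0.387},{"delta_pos":[-533,-433,0],"roll":-0.387},{"delta_pos":[-533,-433,0],"roll":-0.387}], "fingers": 0, "squeeze": 25}}

```text
time_s: 2.4
eef_pos: [402.7, 335.7, 197.9]
tool_rot: [[-0.989, -0.148, 0.001], [-0.148, 0.989, 0.001], [-0.001, 0.001, -1.0]]
wrist_force: [0.7, 0.6, -0.6]
opening: 0.998
finger_force: 0.0
```

```bash
cat >> h.py <<'E'
def go(pos,yaw):
    "tool deltas to a world TCP position with pack yaw (deg)"
    st=robot.observe();R=np.array(st['tool_rot']);d=R.T@(np.array(pos)-st['eef_pos'])
    y=np.degrees(np.arctan2(-R[1,0],-R[0,0]))
    print('t',round(st['time_s'],2),'at',np.round(st['eef_pos'],1),'yaw',round(y,1),'open',round(st['opening'],3),'grip',np.round(st['finger_force'],1),'F',np.round(st['wrist_force'],1))
    print('GO delta',d.round(1),'roll',round(-np.radians((yaw-y+180)%360-180),3))
if __name__=='__main__':
    import sys;a=[float(v) for v in sys.argv[1:]];go(a[:3],a[3])
E
python3 h.py 575 109 200 8.5
```

```text
t 2.4 at [402.7 335.7 197.9] yaw 8.5 open 0.998 grip 0.0 F [ 0.7  0.6 -0.6]
GO delta [-136.9 -249.6   -2.1] roll -0.0
```

>>> {"fn": "servo_tool", "kwargs": {"motion": [{"delta_pos":[-137,-250,0],"roll":0},{"delta_pos":[-137,-250,0],"roll":0},{"delta_pos":[-137,-250,0],"roll":0},{"delta_pos":[-137,-250,0],"roll":0},{"delta_pos":[-137,-250,0],"roll":0},{"delta_pos":[-137,-250,0],"roll":0},{"delta_pos":[-137,-250,0],"roll":0},{"delta_pos":[-137,-250,0],"roll":0}]}}

```text
time_s: 3.2
eef_pos: [574.2, 109.8, 197.4]
tool_rot: [[-0.989, -0.146, -0.0], [-0.146, 0.989, 0.0], [0.0, 0.0, -1.0]]
wrist_force: [-0.1, 1.2, -0.8]
opening: 1.004
finger_force: 0.0
```

```bash
cat > w.py <<'E'
# wrist look: python3 w.py name pack ztop [mount zfloor]
from h import *
import sys
def look(tag,pairs,sv=True):
    st=robot.observe();p=robot.get_image('wrist')
    if sv: save(p,tag)
    for n,z,zo in pairs:
        c=robot.cut_out(p,n);m=robot.mark_of(p,n)
        if c:
            W=np.array([atz(p,(x,y),z,st)[:2] for y,x in np.argwhere(c[0]['pixels'])],np.float32)
            r=cv2.minAreaRect(W);print(n,'cut',round(c[0]['p'],2),np.round(r[0],1),np.round(r[1],1),round(r[2],1),np.round(c[0]['extent']))
        for q in m[:2]: print(n,'mark',round(q['p'],2),np.round(q['xy'],1),'->',atz(p,q['xy'],zo,st)[:2].round(1))
    return p,st
E
cat > c.py <<'E'
from w import *
look('light1',[('flat_tall',76,36),('light_mount',36,36)])
go([575,109,200],8.5)
E
python3 c.py
```

```text
flat_tall cut 0.59 [577.4 108.4] [75.4 37.9] 9.2 [320. 228.  46.  89.]
flat_tall mark 0.7 [318.5 259.7] -> [618.7 115.6]
t 3.45 at [573.4 111.9 197.6] yaw 8.6 open 1.001 grip 0.0 F [-0.6  0.3 -0.6]
GO delta [-1.1 -3.1 -2.4] roll 0.002
```

View pics/light1.png

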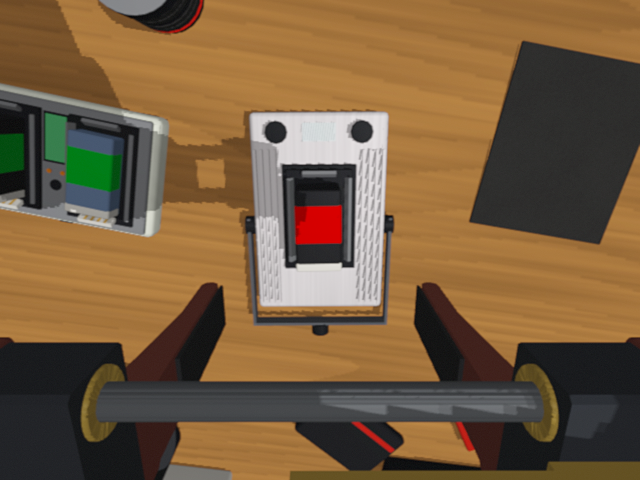

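The wrist view shows the light below: red pack at about (320,225), white contact end at row 266 (+x), guides around it. The charger is on the left and the mat on the right. I'll check heights from two views, using the tape centres.

```bash
cat > d.py <<'E'
from h import *
st=robot.observe();w=robot.get_image('wrist');t=robot.get_image('top')
def tape(p,col,n):
    hsv=cv2.cvtColor(p['img'],cv2.COLOR_RGB2HSV);h=hsv[...,0].astype(int)
    ok=(hsv[...,1]>180)&(hsv[...,2]>100)&(((h<8)|(h>172)) if col=='r' else (abs(h-60)<15))
    c=robot.cut_out(p,n)
    if not c: return None
    e=c[0]['extent'];m=np.zeros(ok.shape,bool);m[int(e[1]-e[3]/2):int(e[1]+e[3]/2)+1,int(e[0]-e[2]/2):int(e[0]+e[2]/2)+1]=1
    ys,xs=np.nonzero(ok&m);return xs.mean(),ys.mean()
for n,c in [('flat_tall','r'),('full_slim','g')]:
    a,b=tape(w,c,n),tape(t,c,n)
    if a and b: X,e=tri([ray(w,a,st),ray(t,b)]);print(n,a,b,X.round(1),np.round(e,1))
q=robot.observe();print(st['eef_pos'],q['eef_pos'])
E
python3 d.py; python3 h.py 578 109.5 66 8.7
```

```text
flat_tall (np.float64(314.64554794520546), np.float64(225.10159817351598)) (np.float64(nan), np.float64(nan)) [nan nan nan] [nan nan]
full_slim (np.float64(85.61679950950337), np.float64(167.8191293684856)) (np.float64(nan), np.float64(nan)) [nan nan nan] [nan nan]
[573.39329059 111.93704142 197.58584579] [573.95981043 110.5967828  197.59762042]
t 3.75 at [574.  110.6 197.6] yaw 8.5 open 1.0 grip 0.0 F [-0.3  0.4  0.3]
GO delta [ -3.8  -1.7 131.6] roll -0.003d.py:9: RuntimeWarning: Mean of empty slice.
  ys,xs=np.nonzero(ok&m);return xs.mean(),ys.mean()
  ret = ret.dtype.type(ret / rcount)
```

>>> {"fn": "servo_tool", "kwargs": {"motion": [{"delta_pos":[-4,-1.5,60]},{"delta_pos":[-4,-1.5,60]},{"delta_pos":[-4,-1.5,60]},{"delta_pos":[-4,-1.5,60]}], "fingers": 60}}

```text
schema error: expected keys delta_pos, roll
```

```bash
cat > d2.py <<'E'
from w import *
p,st=look('light2',[('flat_tall',76,36),('light_mount',36,36)])
hsv=cv2.cvtColor(p['img'],cv2.COLOR_RGB2HSV);h=hsv[...,0].astype(int)
def blob(col):
    ok=((hsv[...,1]>180)&(hsv[...,2]>100)&(((h<8)|(h>172)) if col=='r' else (abs(h-60)<15))).astype(np.uint8)
    n,l,s,c=cv2.connectedComponentsWithStats(ok)
    return [(c[i].round(1),s[i]) for i in range(1,n) if s[i][4]>300]
for k in 'rg': print(k,blob(k))
H=np.load('w1.npz') if 0 else None
E
python3 d2.py; python3 - <<'E'
import sys;sys.path.insert(0,'.')
import cv2,numpy as np
im=cv2.imread('pics/light1.png')
hsv=cv2.cvtColor(im,cv2.COLOR_BGR2HSV);h=hsv[...,0].astype(int)
ok=((hsv[...,1]>180)&(hsv[...,2]>100)&((h<8)|(h>172))).astype(np.uint8)
n,l,s,c=cv2.connectedComponentsWithStats(ok)
print([(c[i].round(1),s[i]) for i in range(1,n) if s[i][4]>300])
E
python3 h.py 578 109.5 60 8.7
```

```text
flat_tall cut 0.64 [577.2 108.1] [76.  38.6] 9.3 [318. 228.  49.  88.]
flat_tall mark 0.85 [318.4 259.3] -> [618.2 116.3]
light_mount cut 0.78 [578.5 109.6] [92.3 60.7] 8.4 [318. 218.  66. 101.]
r [(array([316.4, 224.5]), array([ 293,  205,   47,   40, 1758], dtype=int32))]
g [(array([ 87.3, 167.9]), array([  65,  145,   46,   46, 1624], dtype=int32))]
[(array([318.2, 224.5]), array([ 295,  205,   47,   40, 1767], dtype=int32))]
t 4.0 at [574.1 110.3 197.5] yaw 8.5 open 0.995 grip 0.0 F [-0.4 -0.9  0.9]
GO delta [ -3.8  -1.4 137.5] roll -0.004
```

View pics/light2.png

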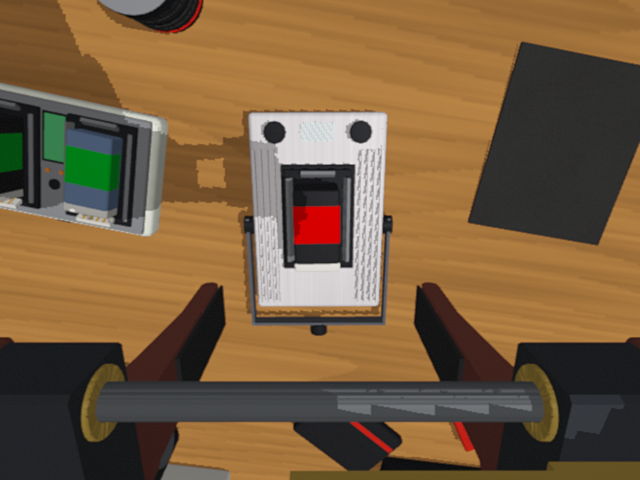

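The picture is the same view, because the move was refused: every row needs a roll key.

>>> {"fn": "servo_tool", "kwargs": {"motion": [{"delta_pos":[-4,-1.5,60],"roll":0},{"delta_pos":[-4,-1.5,60],"roll":0},{"delta_pos":[-4,-1.5,60],"roll":0}], "fingers": 60}}

```text
time_s: 4.3
eef_pos: [576.6, 108.9, 135.8]
tool_rot: [[-0.989, -0.148, -0.005], [-0.147, 0.989, -0.002], [0.005, -0.001, -1.0]]
wrist_force: [0.4, 0.3, 0.7]
opening: 0.781
finger_force: 0.0
```

```bash
cat > e.py <<'E'
from w import *
p,st=look('light3',[('flat_tall',76,36)])
hsv=cv2.cvtColor(p['img'],cv2.COLOR_RGB2HSV);h=hsv[...,0].astype(int)
ok=((hsv[...,1]>180)&(hsv[...,2]>100)&((h<8)|(h>172))).astype(np.uint8)
n,l,s,c=cv2.connectedComponentsWithStats(ok);i=1+np.argmax(s[1:,4]);print(c[i],s[i])
s1=dict(st);s1['eef_pos']=[573.9,110.6,197.5]
# far(+x) edge of tape: lower edge row, and centre column
a=(318,244.5);b=(c[i][0],s[i][1]+s[i][3]-.5)
X,e=tri([ray(p,a,s1),ray(p,b,st)]);print('tape +x edge',X.round(1),np.round(e,1))
go([578,109.5,60],8.7)
E
python3 e.py
```

```text
flat_tall cut 0.82 [576.9 108.5] [76.1 38.2] 9.6 [320. 247.  56. 104.]
flat_tall mark 0.94 [322.3 279.8] -> [615. 117.]
[319.03729335 245.61168781] [ 290  222   58   47 2601]
tape +x edge [589.5 111.2  79. ] [0.5 0.5]
t 4.45 at [579.2 109.6 139.1] yaw 8.5 open 0.762 grip 0.0 F [ 0.3 -0.1  0. ]
GO delta [ 1.3  0.1 79.1] roll -0.004
```

>>> {"fn": "servo_tool", "kwargs": {"motion": [{"delta_pos":[0,0,45],"roll":0},{"delta_pos":[0,0,77],"roll":0},{"delta_pos":[0,0,77],"roll":0}], "fingers": 60}}

```text
time_s: 4.75
eef_pos: [576.0, 109.1, 58.4]
tool_rot: [[-0.989, -0.148, -0.005], [-0.148, 0.989, -0.001], [0.005, -0.001, -1.0]]
wrist_force: [-0.8, 0.1, -0.3]
opening: 0.76
finger_force: 0.0
```

>>> {"fn": "servo_tool", "kwargs": {"motion": [{"delta_pos":[0,0,0],"roll":0},{"delta_pos":[0,0,0],"roll":0},{"delta_pos":[0,0,0],"roll":0},{"delta_pos":[0,0,0],"roll":0},{"delta_pos":[0,0,0],"roll":0},{"delta_pos":[0,0,0],"roll":0}], "fingers": 255, "squeeze": 25}}

```text
time_s: 5.35
eef_pos: [578.4, 109.5, 60.9]
tool_rot: [[-0.989, -0.148, 0.0], [-0.148, 0.989, 0.0], [-0.0, 0.0, -1.0]]
wrist_force: [0.0, 0.7, -0.7]
opening: 0.258
finger_force: 0.0
```

```bash
python3 h.py 490 330 150 8.7
```

```text
t 5.35 at [578.4 109.5  60.9] yaw 8.5 open 0.258 grip 0.0 F [ 0.   0.7 -0.7]
GO delta [ 54.8 231.1 -89.1] roll -0.004
```

>>> {"fn": "servo_tool", "kwargs": {"motion": [{"delta_pos":[0,0,0],"roll":0},{"delta_pos":[0,0,0],"roll":0},{"delta_pos":[0,0,0],"roll":0}]}}

```text
time_s: 5.65
eef_pos: [578.2, 109.5, 60.5]
tool_rot: [[-0.989, -0.148, -0.0], [-0.148, 0.989, 0.0], [0.0, 0.0, -1.0]]
wrist_force: [0.1, -0.2, 0.0]
opening: 0.01
finger_force: 0.0
```

```bash
python3 -c "
from w import *
look('light4',[('flat_tall',76,36)])"
```

```text
flat_tall cut 0.83 [568.2 107. ] [63.9 39.1] 10.1 [320. 275.  82. 123.]
flat_tall mark 0.75 [321.3 325.1] -> [615.6 116.3]
```

View pics/light4.png

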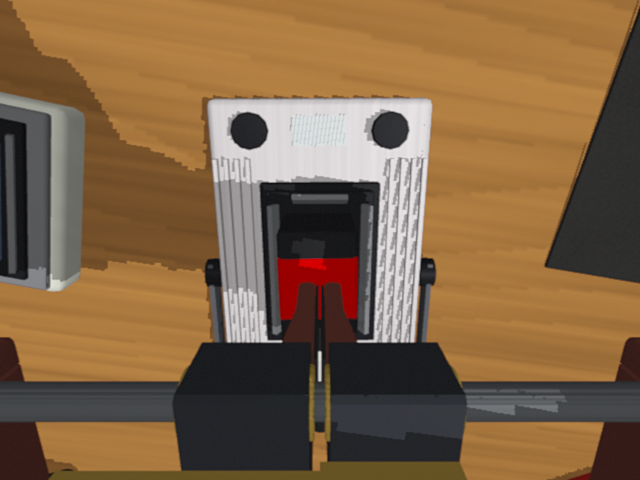

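The fingers shut just above the pack: their tips show at row 283 over the tape, and a similar reading in the earlier view puts them about 26 mm above the TCP instead of below it. I'll reopen, go 25 mm lower and try again.

>>> {"fn": "servo_tool", "kwargs": {"motion": [{"delta_pos":[0,0,0],"roll":0},{"delta_pos":[0,0,0],"roll":0},{"delta_pos":[0,0,0],"roll":0},{"delta_pos":[0,0,0],"roll":0},{"delta_pos":[0,0,0],"roll":0},{"delta_pos":[0,0,0],"roll":0},{"delta_pos":[0,0,0],"roll":0}], "fingers": 60}}

```text
time_s: 6.5
eef_pos: [578.3, 109.5, 60.6]
tool_rot: [[-0.989, -0.148, 0.0], [-0.148, 0.989, 0.0], [-0.0, 0.0, -1.0]]
wrist_force: [0.1, -0.8, 0.1]
opening: 0.604
finger_force: 0.0
```

>>> {"fn": "servo_tool", "kwargs": {"motion": [{"delta_pos":[0,0,5],"roll":0},{"delta_pos":[0,0,10],"roll":0},{"delta_pos":[0,0,10],"roll":0}]}}

```text
time_s: 6.8
eef_pos: [577.5, 109.3, 49.5]
tool_rot: [[-0.989, -0.148, -0.002], [-0.148, 0.989, -0.0], [0.002, -0.0, -1.0]]
wrist_force: [0.7, -0.4, -0.2]
opening: 0.762
finger_force: 0.0
```

>>> {"fn": "servo_tool", "kwargs": {"motion": [{"delta_pos":[0,0,5],"roll":0},{"delta_pos":[0,0,10],"roll":0},{"delta_pos":[0,0,15],"roll":0},{"delta_pos":[0,0,15],"roll":0}]}}

```text
time_s: 7.2
eef_pos: [577.6, 109.3, 34.6]
tool_rot: [[-0.989, -0.148, -0.001], [-0.148, 0.989, -0.0], [0.001, -0.0, -1.0]]
wrist_force: [-0.6, -0.2, 1.0]
opening: 0.763
finger_force: 0.0
```

>>> {"fn": "servo_tool", "kwargs": {"motion": [{"delta_pos":[0,0,0],"roll":0},{"delta_pos":[0,0,0],"roll":0},{"delta_pos":[0,0,0],"roll":0},{"delta_pos":[0,0,0],"roll":0},{"delta_pos":[0,0,0],"roll":0},{"delta_pos":[0,0,0],"roll":0}], "fingers": 255}}

```text
time_s: 7.8
eef_pos: [578.4, 109.3, 35.8]
tool_rot: [[-0.989, -0.147, 0.0], [-0.147, 0.989, -0.0], [-0.0, -0.0, -1.0]]
wrist_force: [-0.6, -1.0, 1.9]
opening: 0.432
finger_force: 25.0
```

Gripped: 25 N at an opening of 38 mm. I'll lift and carry the pack to the mat.

>>> {"fn": "servo_tool", "kwargs": {"motion": [{"delta_pos":[0,0,-15],"roll":0},{"delta_pos":[0,0,-45],"roll":0},{"delta_pos":[10,40,-45],"roll":0},{"delta_pos":[22,88,-45],"roll":0},{"delta_pos":[34,136,-45],"roll":0},{"delta_pos":[46,184,-45],"roll":0},{"delta_pos":[59,237,-45],"roll":0},{"delta_pos":[59,237,-45],"roll":0}]}}

```text
time_s: 8.6
eef_pos: [480.3, 344.0, 81.2]
tool_rot: [[-0.987, -0.159, -0.002], [-0.159, 0.987, 0.005], [0.001, 0.005, -1.0]]
wrist_force: [-1.1, -0.3, -2.0]
opening: 0.428
finger_force: 25.0
```

>>> {"fn": "servo_tool", "kwargs": {"motion": [{"delta_pos":[0,0,30],"roll":0},{"delta_pos":[0,0,60],"roll":0},{"delta_pos":[0,0,72],"roll":0},{"delta_pos":[0,0,72],"roll":0},{"delta_pos":[0,0,72],"roll":0}]}}

```text
time_s: 9.1
eef_pos: [485.6, 335.3, 9.5]
tool_rot: [[-0.989, -0.147, 0.001], [-0.147, 0.989, 0.001], [-0.001, 0.0, -1.0]]
wrist_force: [0.2, 0.3, -1.9]
opening: 0.432
finger_force: 25.0
```

```bash
python3 h.py 485 335 3 8.5
```

```text
t 9.1 at [485.6 335.3   9.5] yaw 8.5 open 0.432 grip 25.0 F [ 0.2  0.3 -1.9]
GO delta [ 0.6 -0.2  6.5] roll -0.0
```

>>> {"fn": "servo_tool", "kwargs": {"motion": [{"delta_pos":[0,0,3],"roll":0},{"delta_pos":[0,0,5],"roll":0},{"delta_pos":[0,0,6],"roll":0},{"delta_pos":[0,0,6],"roll":0}]}}

```text
time_s: 9.5
eef_pos: [485.0, 335.2, 2.8]
tool_rot: [[-0.989, -0.148, 0.0], [-0.148, 0.989, 0.0], [-0.0, 0.0, -1.0]]
wrist_force: [0.0, -0.9, -1.6]
opening: 0.428
finger_force: 25.0
```

>>> {"fn": "servo_tool", "kwargs": {"motion": [{"delta_pos":[0,0,0],"roll":0},{"delta_pos":[0,0,0],"roll":0},{"delta_pos":[0,0,0],"roll":0},{"delta_pos":[0,0,0],"roll":0},{"delta_pos":[0,0,0],"roll":0}], "fingers": 60}}

```text
time_s: 10.0
eef_pos: [485.0, 335.2, 2.6]
tool_rot: [[-0.989, -0.148, 0.0], [-0.148, 0.989, 0.0], [-0.0, 0.0, -1.0]]
wrist_force: [0.4, 0.9, 0.3]
opening: 0.76
finger_force: 0.0
```

```bash
python3 h.py 554 -170 190 -5
```

```text
t 10.0 at [485.  335.2   2.6] yaw 8.5 open 0.76 grip 0.0 F [0.4 0.9 0.3]
GO delta [   6.3 -509.8 -187.4] roll 0.235
```

>>> {"fn": "servo_tool", "kwargs": {"motion": [{"delta_pos":[0,0,-50],"roll":0},{"delta_pos":[0,0,-100],"roll":0},{"delta_pos":[6,-470,-187],"roll":0.235},{"delta_pos":[6,-470,-187],"roll":0.235},{"delta_pos":[6,-470,-187],"roll":0.235},{"delta_pos":[6,-470,-187],"roll":0.235},{"delta_pos":[6,-470,-187],"roll":0.235},{"delta_pos":[6,-470,-187],"roll":0.235}]}}

```text
time_s: 10.8
eef_pos: [524.6, 40.9, 157.8]
tool_rot: [[-0.996, 0.087, 0.0], [0.087, 0.996, 0.0], [-0.0, 0.0, -1.0]]
wrist_force: [0.3, -0.7, 0.5]
opening: 0.765
finger_force: 0.0
```

```bash
python3 h.py 560 -130 190 -5
```

```text
t 10.8 at [524.6  40.9 157.8] yaw -5.0 open 0.765 grip 0.0 F [ 0.3 -0.7  0.5]
GO delta [ -50.1 -167.2  -32.3] roll 0.001
```

>>> {"fn": "servo_tool", "kwargs": {"motion": [{"delta_pos":[-50,-167,-32],"roll":0},{"delta_pos":[-50,-167,-32],"roll":0},{"delta_pos":[-50,-167,-32],"roll":0},{"delta_pos":[-50,-167,-32],"roll":0},{"delta_pos":[-50,-167,-32],"roll":0},{"delta_pos":[-50,-167,-32],"roll":0}]}}

```text
time_s: 11.4
eef_pos: [559.8, -127.9, 189.0]
tool_rot: [[-0.996, 0.088, -0.0], [0.088, 0.996, 0.0], [0.0, 0.0, -1.0]]
wrist_force: [0.1, 0.4, 0.2]
opening: 0.767
finger_force: 0.0
```

```bash
python3 -c "
from w import *
look('chg1',[('full_tall',74,34),('full_slim',54,34),('bay_left',34,34),('bay_right',34,34)])
go([560,-170,34],-5)"
```

```text
full_tall cut 0.88 [ 557.8 -172.7] [42.7 76. ] 86.2 [263. 228.  56.  88.]
full_tall mark 0.57 [267.9 256.8] -> [ 595.  -179.4]
full_slim cut 0.64 [564.3 -90.9] [39.  72.4] 85.5 [360. 222.  51.  83.]
full_slim mark 0.91 [355.  253.2] -> [598.8 -97.9]
bay_left cut 0.94 [567.2 -90.2] [61.5 96.3] 85.9 [361. 217.  69. 104.]
bay_left mark 0.87 [362.2 249.8] -> [596. -91.]
bay_right cut 0.75 [ 560.2 -174.2] [60.2 92.5] 86.6 [269. 217.  74. 103.]
t 11.85 at [ 560.  -127.3  189.1] yaw -4.9 open 0.763 grip 0.0 F [ 0.5 -0.3  0.3]
GO delta [ -3.7 -42.6 155.1] roll 0.001
```

View pics/chg1.png

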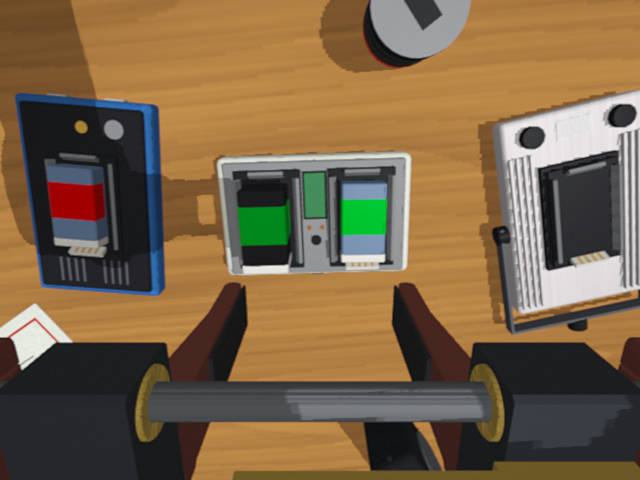

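The charger shows in the middle: tall green at (263,228) in the right bay, slim green at (362,222) in the left, lens clear at top. The monitor with the red slim pack is at the left and the emptied light mount at the right. Next I take the tall green pack.

>>> {"fn": "servo_tool", "kwargs": {"motion": [{"delta_pos":[-3,-47,0],"roll":-0.011},{"delta_pos":[-3,-47,40],"roll":-0.011},{"delta_pos":[-3,-47,85],"roll":-0.011},{"delta_pos":[-3,-47,125],"roll":-0.011},{"delta_pos":[-3,-47,145],"roll":-0.011},{"delta_pos":[-3,-47,155],"roll":-0.011},{"delta_pos":[-3,-47,155],"roll":-0.011}]}}

```text
time_s: 12.55
eef_pos: [558.3, -174.7, 33.2]
tool_rot: [[-0.997, 0.076, -0.002], [0.076, 0.997, 0.0], [0.002, 0.0, -1.0]]
wrist_force: [0.1, 0.1, 0.4]
opening: 0.765
finger_force: 0.0
```

>>> {"fn": "servo_tool", "kwargs": {"motion": [{"delta_pos":[0,0,0],"roll":0},{"delta_pos":[0,0,0],"roll":0},{"delta_pos":[0,0,0],"roll":0},{"delta_pos":[0,0,0],"roll":0},{"delta_pos":[0,0,0],"roll":0},{"delta_pos":[0,0,0],"roll":0}], "fingers": 255}}

```text
time_s: 13.15
eef_pos: [559.5, -174.9, 35.0]
tool_rot: [[-0.997, 0.076, 0.001], [0.076, 0.997, 0.0], [-0.001, 0.0, -1.0]]
wrist_force: [-2.5, -0.0, 6.0]
opening: 0.431
finger_force: 25.0
```

```bash
python3 h.py 578.2 109.4 90 8.6
```

```text
t 13.15 at [ 559.5 -174.9   35. ] yaw -4.3 open 0.431 grip 25.0 F [-2.5 -0.   6. ]
GO delta [  2.8 284.9 -54.9] roll -0.226
```

>>> {"fn": "servo_tool", "kwargs": {"motion": [{"delta_pos":[0,0,-15],"roll":0},{"delta_pos":[0,0,-55],"roll":0},{"delta_pos":[1,40,-65],"roll":-0.06},{"delta_pos":[2,90,-65],"roll":-0.12},{"delta_pos":[2,140,-65],"roll":-0.18},{"delta_pos":[2,190,-65],"roll":-0.226},{"delta_pos":[3,240,-65],"roll":-0.226},{"delta_pos":[3,285,-65],"roll":-0.226}]}}

```text
time_s: 13.95
eef_pos: [577.0, 112.0, 99.8]
tool_rot: [[-0.989, -0.151, -0.0], [-0.151, 0.989, 0.0], [0.0, 0.0, -1.0]]
wrist_force: [0.6, 0.2, -2.1]
opening: 0.432
finger_force: 25.0
```

>>> {"fn": "servo_tool", "kwargs": {"motion": [{"delta_pos":[0,0,0],"roll":0},{"delta_pos":[0,0,0],"roll":0}]}}

```text
time_s: 14.15
eef_pos: [577.2, 110.8, 99.4]
tool_rot: [[-0.988, -0.153, -0.0], [-0.153, 0.988, -0.0], [0.0, -0.0, -1.0]]
wrist_force: [0.1, -0.9, -2.8]
opening: 0.431
finger_force: 25.0
```

```bash
python3 -c "
from w import *
look('place1',[('full_tall',142,102),('light_mount',36,36)])
go([578.2,109.4,36],8.6)"
```

```text
full_tall cut 0.98 [569.  109.8] [72.5 38. ] 9.9 [318. 301.  98. 160.]
full_tall mark 0.67 [319.7 345.7] -> [612.1 116.5]
light_mount cut 0.84 [553.6 106.2] [40.  59.8] 8.7 [316. 212.  92.  61.]
t 14.4 at [577.5 107.5  99.3] yaw 8.4 open 0.429 grip 25.0 F [-0.6 -0.2 -2.9]
GO delta [-0.9  1.8 63.3] roll -0.003
```

View pics/place1.png

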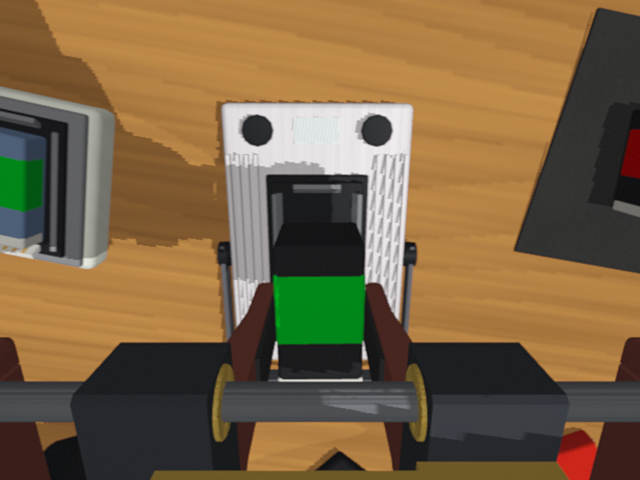

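>>> {"fn": "servo_tool", "kwargs": {"motion": [{"delta_pos":[-1,0,30],"roll":0},{"delta_pos":[-1,0,48],"roll":0},{"delta_pos":[-1,0,54],"roll":0},{"delta_pos":[-1,0,58],"roll":0},{"delta_pos":[-1,0,60],"roll":0},{"delta_pos":[-1,0,62],"roll":0},{"delta_pos":[-1,0,63],"roll":0},{"delta_pos":[-1,0,63],"roll":0}]}}

```text
time_s: 15.2
eef_pos: [579.1, 109.7, 37.0]
tool_rot: [[-0.989, -0.149, 0.001], [-0.149, 0.989, 0.0], [-0.001, 0.0, -1.0]]
wrist_force: [-1.4, -0.1, 1.9]
opening: 0.429
finger_force: 25.0
```

```bash
python3 h.py 578.2 109.4 36 8.6
```

```text
t 15.2 at [579.1 109.7  37. ] yaw 8.6 open 0.429 grip 25.0 F [-1.4 -0.1  1.9]
GO delta [ 0.9 -0.1  1. ] roll -0.0
```

>>> {"fn": "servo_tool", "kwargs": {"motion": [{"delta_pos":[0,0,0],"roll":0},{"delta_pos":[0,0,0],"roll":0},{"delta_pos":[0,0,0],"roll":0},{"delta_pos":[0,0,0],"roll":0},{"delta_pos":[0,0,-40],"roll":0},{"delta_pos":[0,0,-90],"roll":0},{"delta_pos":[0,0,-140],"roll":0},{"delta_pos":[0,0,-160],"roll":0}], "fingers": 60}}

```text
time_s: 16.0
eef_pos: [581.0, 109.8, 201.3]
tool_rot: [[-0.989, -0.149, 0.007], [-0.149, 0.989, 0.002], [-0.007, 0.001, -1.0]]
wrist_force: [0.4, 0.1, -0.7]
opening: 0.764
finger_force: 0.0
```

```bash
python3 -c "
from w import *
look('light5',[('full_tall',76,36),('light_mount',36,36)])
go([528,-335,190],-10)"
```

```text
full_tall cut 0.82 [577.9 109.5] [76.1 37.8] 9.5 [319. 218.  51.  86.]
full_tall mark 0.91 [319.4 248.2] -> [616.4 115.4]
light_mount cut 0.78 [579.1 110.4] [91.2 60.4] 8.5 [320. 208.  70.  95.]
t 16.25 at [577.6 109.6 194.9] yaw 8.6 open 0.76 grip 0.0 F [-0.5  0.7 -0.6]
GO delta [ 115.7 -432.1    5.2] roll 0.325
```

View pics/light5.png

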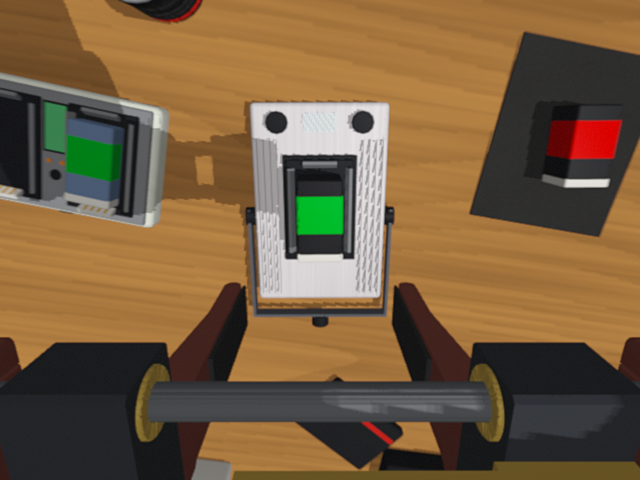

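The green tall pack sits between the light's guides at (320,215), exactly where the red one was. The red tall pack stands on the mat at (585,145). Next is the monitor.

>>> {"fn": "servo_tool", "kwargs": {"motion": [{"delta_pos":[116,-432,5],"roll":0.325},{"delta_pos":[116,-432,5],"roll":0.325},{"delta_pos":[116,-432,5],"roll":0.325},{"delta_pos":[116,-432,5],"roll":0.325},{"delta_pos":[116,-432,5],"roll":0.325},{"delta_pos":[116,-432,5],"roll":0.325},{"delta_pos":[116,-432,5],"roll":0.325},{"delta_pos":[116,-432,5],"roll":0.325}]}}

```text
time_s: 17.05
eef_pos: [532.2, -289.2, 189.6]
tool_rot: [[-0.985, 0.174, -0.003], [0.174, 0.985, 0.001], [0.003, 0.0, -1.0]]
wrist_force: [1.1, -0.9, 0.3]
opening: 0.768
finger_force: 0.0
```

```bash
python3 h.py 528 -335 190 -10
```

```text
t 17.05 at [ 532.2 -289.2  189.6] yaw -10.0 open 0.768 grip 0.0 F [ 1.1 -0.9  0.3]
GO delta [ -3.8 -45.9  -0.5] roll -0.0
```

>>> {"fn": "servo_tool", "kwargs": {"motion": [{"delta_pos":[-4,-46,0],"roll":0},{"delta_pos":[-4,-46,0],"roll":0},{"delta_pos":[-4,-46,0],"roll":0},{"delta_pos":[-4,-46,0],"roll":0}]}}

```text
time_s: 17.45
eef_pos: [529.8, -331.8, 190.1]
tool_rot: [[-0.985, 0.172, -0.002], [0.172, 0.985, 0.002], [0.002, 0.001, -1.0]]
wrist_force: [0.3, 0.7, -0.3]
opening: 0.763
finger_force: 0.0
```

```bash
python3 -c "
from w import *
look('mon1',[('flat_slim',50,30),('monitor_mount',30,30)])
go([528,-335,90],-10)"
```

```text
flat_slim cut 0.79 [ 529.4 -338.5] [39.2 72.8] 80.6 [313. 221.  43.  80.]
flat_slim mark 0.55 [313.4 252.8] -> [ 565.4 -343.6]
monitor_mount cut 0.84 [ 533.6 -339.2] [59.9 94.9] 80.0 [311. 219.  67. 100.]
monitor_mount mark 0.86 [309.5 252.1] -> [ 564.  -347.2]
t 17.7 at [ 530.3 -332.5  191.6] yaw -9.9 open 0.767 grip 0.0 F [0.  0.2 0.3]
GO delta [  1.8  -2.9 101.6] roll 0.002
```

>>> {"fn": "servo_tool", "kwargs": {"motion": [{"delta_pos":[0,-5.5,45],"roll":0},{"delta_pos":[0,-5.5,90],"roll":0},{"delta_pos":[0,-5.5,130],"roll":0},{"delta_pos":[0,-5.5,160],"roll":0},{"delta_pos":[0,-5.5,168],"roll":0},{"delta_pos":[0,-5.5,172],"roll":0},{"delta_pos":[0,-5.5,172],"roll":0}]}}

```text
time_s: 18.4
eef_pos: [529.6, -339.6, 20.7]
tool_rot: [[-0.985, 0.174, 0.001], [0.174, 0.985, -0.001], [-0.001, -0.0, -1.0]]
wrist_force: [0.9, 1.0, -0.5]
opening: 0.76
finger_force: 0.0
```

```bash
python3 -c "
from w import *
look('mon2',[])
go([529.5,-338,13],-9.5)"
```

```text
t 18.45 at [ 529.9 -339.8   21.3] yaw -10.0 open 0.764 grip 0.0 F [ 0.4 -0.8 -0.4]
GO delta [0.7 1.7 8.3] roll -0.009
```

View pics/mon2.png

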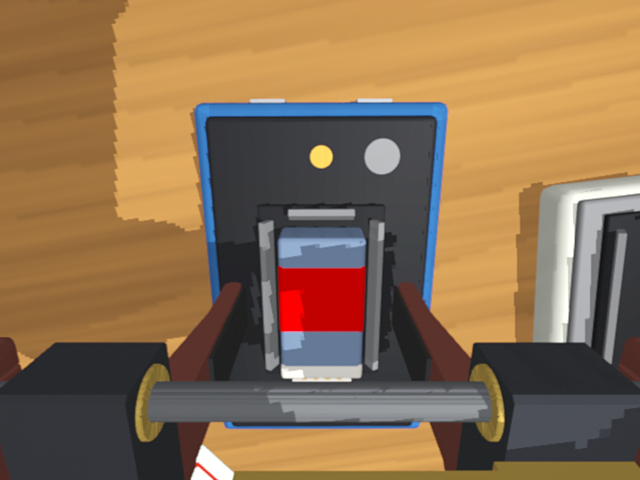

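The red slim pack lies at (322,300), centred between the open fingers at columns 240 and 400. The tips are only just at its top, so I go lower.

>>> {"fn": "servo_tool", "kwargs": {"motion": [{"delta_pos":[0,1,3],"roll":-0.007},{"delta_pos":[0,1,6],"roll":-0.007},{"delta_pos":[0,1,9],"roll":-0.007},{"delta_pos":[0,1,12],"roll":-0.007},{"delta_pos":[0,1,12],"roll":-0.007}]}}

```text
time_s: 18.95
eef_pos: [528.6, -338.1, 7.2]
tool_rot: [[-0.986, 0.167, -0.001], [0.167, 0.986, 0.0], [0.001, 0.0, -1.0]]
wrist_force: [-0.0, 0.3, -0.6]
opening: 0.766
finger_force: 0.0
```

>>> {"fn": "servo_tool", "kwargs": {"motion": [{"delta_pos":[0,0,0],"roll":0},{"delta_pos":[0,0,0],"roll":0},{"delta_pos":[0,0,0],"roll":0},{"delta_pos":[0,0,0],"roll":0},{"delta_pos":[0,0,0],"roll":0}], "fingers": 200, "squeeze": 15}}

```text
time_s: 19.45
eef_pos: [528.9, -338.5, 7.7]
tool_rot: [[-0.986, 0.167, 0.0], [0.167, 0.986, -0.0], [-0.0, -0.0, -1.0]]
wrist_force: [-0.2, -1.2, -1.9]
opening: 0.638
finger_force: 15.0
```

```bash
python3 h.py 559.5 -174.9 60 -4.3
```

```text
t 19.45 at [ 528.9 -338.5    7.7] yaw -9.6 open 0.638 grip 15.0 F [-0.2 -1.2 -1.9]
GO delta [ -2.8 166.4 -52.4] roll -0.093
```

The fingers stopped at 56 mm on the guides, so the tips are below the guide tops. I'll open, raise 5 mm and close again.

>>> {"fn": "servo_tool", "kwargs": {"motion": [{"delta_pos":[0,0,0],"roll":0},{"delta_pos":[0,0,0],"roll":0},{"delta_pos":[0,0,-5],"roll":0},{"delta_pos":[0,0,-5],"roll":0}], "fingers": 60}}

```text
time_s: 19.85
eef_pos: [529.4, -338.5, 13.5]
tool_rot: [[-0.986, 0.167, 0.001], [0.167, 0.986, -0.0], [-0.001, -0.0, -1.0]]
wrist_force: [0.1, 0.1, -0.6]
opening: 0.766
finger_force: 0.0
```

>>> {"fn": "servo_tool", "kwargs": {"motion": [{"delta_pos":[0,0,0],"roll":0},{"delta_pos":[0,0,0],"roll":0},{"delta_pos":[0,0,0],"roll":0},{"delta_pos":[0,0,0],"roll":0},{"delta_pos":[0,0,0],"roll":0},{"delta_pos":[0,0,0],"roll":0}], "fingers": 200, "squeeze": 15}}

```text
time_s: 20.45
eef_pos: [528.9, -338.2, 12.6]
tool_rot: [[-0.986, 0.167, -0.0], [0.167, 0.986, 0.0], [0.0, 0.0, -1.0]]
wrist_force: [0.1, -0.7, -0.5]
opening: 0.429
finger_force: 15.0
```

>>> {"fn": "servo_tool", "kwargs": {"motion": [{"delta_pos":[0,0,0],"roll":0},{"delta_pos":[0,0,-15],"roll":0},{"delta_pos":[0,0,-55],"roll":0},{"delta_pos":[-1,40,-60],"roll":-0.03},{"delta_pos":[-2,85,-60],"roll":-0.06},{"delta_pos":[-3,130,-60],"roll":-0.093},{"delta_pos":[-3,166,-60],"roll":-0.093},{"delta_pos":[-3,166,-60],"roll":-0.093}], "squeeze": 25}}

```text
time_s: 21.25
eef_pos: [561.4, -167.9, 73.2]
tool_rot: [[-0.998, 0.066, 0.001], [0.066, 0.998, 0.004], [-0.0, 0.004, -1.0]]
wrist_force: [1.0, -0.1, -2.0]
opening: 0.43
finger_force: 25.0
```

>>> {"fn": "servo_tool", "kwargs": {"motion": [{"delta_pos":[0,0,0],"roll":0},{"delta_pos":[0,0,0],"roll":0}]}}

```text
time_s: 21.45
eef_pos: [559.4, -176.7, 73.4]
tool_rot: [[-0.997, 0.077, 0.001], [0.077, 0.997, -0.001], [-0.001, -0.001, -1.0]]
wrist_force: [0.6, -0.4, -0.8]
opening: 0.428
finger_force: 25.0
```

```bash
python3 -c "
from w import *
look('place2',[('flat_slim',107,87),('bay_right',34,34)])
go([559,-174.8,16.6],-4.3)"
```

```text
flat_slim cut 0.86 [ 557.9 -176.5] [39.2 71. ] 85.6 [319. 307.  92. 150.]
flat_slim mark 0.97 [323.1 366.4] -> [ 600.1 -178. ]
bay_right cut 0.97 [ 544.9 -173.3] [59.8 61.9] 86.5 [324. 235. 101. 101.]
t 21.7 at [ 559.3 -176.3   72.7] yaw -4.4 open 0.429 grip 25.0 F [-0.3 -0.2 -1.6]
GO delta [ 0.4  1.5 56.1] roll -0.002
```

View pics/place2.png

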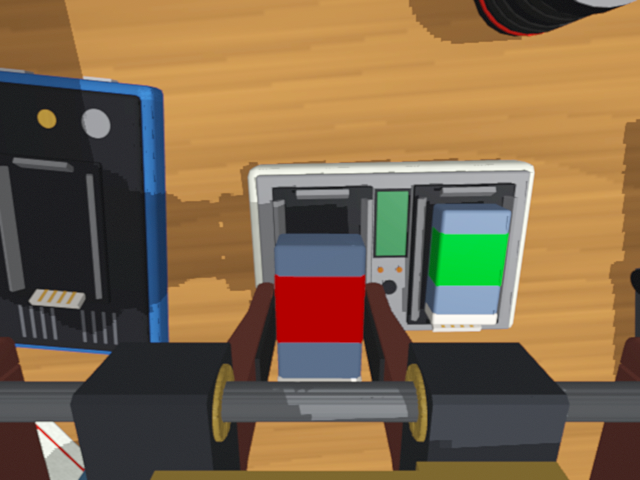

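The red slim pack hangs level at (320,307) over the empty right bay, centre column about 324. I'll shift +2 mm in y and lower it.

>>> {"fn": "servo_tool", "kwargs": {"motion": [{"delta_pos":[0,2,25],"roll":0},{"delta_pos":[0,2,42],"roll":0},{"delta_pos":[0,2,48],"roll":0},{"delta_pos":[0,2,52],"roll":0},{"delta_pos":[0,2,54],"roll":0},{"delta_pos":[0,2,56],"roll":0},{"delta_pos":[0,2,56],"roll":0}]}}

```text
time_s: 22.4
eef_pos: [560.1, -173.2, 17.0]
tool_rot: [[-0.997, 0.075, 0.001], [0.075, 0.997, -0.0], [-0.001, -0.0, -1.0]]
wrist_force: [-0.2, -1.0, -0.9]
opening: 0.431
finger_force: 25.0
```

```bash
python3 h.py 559 -174.8 16.6 -4.3
```

```text
t 22.4 at [ 560.1 -173.2   17. ] yaw -4.3 open 0.431 grip 25.0 F [-0.2 -1.  -0.9]
GO delta [ 1.  -1.6  0.4] roll 0.0
```

>>> {"fn": "servo_tool", "kwargs": {"motion": [{"delta_pos":[0,0,0],"roll":0},{"delta_pos":[0,0,0],"roll":0},{"delta_pos":[0,0,0],"roll":0},{"delta_pos":[0,0,0],"roll":0},{"delta_pos":[0,0,-45],"roll":0},{"delta_pos":[0,0,-95],"roll":0},{"delta_pos":[0,40,-120],"roll":0},{"delta_pos":[0,83,-120],"roll":0}], "fingers": 60}}

```text
time_s: 23.2
eef_pos: [568.8, -91.9, 141.2]
tool_rot: [[-0.997, 0.079, 0.008], [0.079, 0.997, -0.001], [-0.008, 0.0, -1.0]]
wrist_force: [0.9, 0.9, -0.6]
opening: 0.763
finger_force: 0.0
```

>>> {"fn": "servo_tool", "kwargs": {"motion": [{"delta_pos":[0,0,0],"roll":0},{"delta_pos":[0,0,0],"roll":0}]}}

```text
time_s: 23.4
eef_pos: [566.1, -89.0, 136.7]
tool_rot: [[-0.997, 0.072, 0.0], [0.072, 0.997, 0.0], [-0.0, 0.0, -1.0]]
wrist_force: [0.1, -0.4, -0.2]
opening: 0.768
finger_force: 0.0
```

```bash
python3 -c "
from w import *
look('chg2',[('flat_slim',54,34),('bay_right',34,34),('full_slim',54,34),('bay_left',34,34)])
go([565,-91,16.6],-4.3)"
```

```text
flat_slim cut 0.56 [ 560.4 -170.7] [42.4 72.9] 85.3 [206. 237.  61.  93.]
flat_slim mark 0.96 [216.5 273.8] -> [ 595.7 -174.1]
flat_slim mark 0.53 [317.3 269. ] -> [597.5 -92.9]
bay_right cut 0.58 [ 562.2 -174.9] [62.5 97. ] 86.5 [209. 231.  92. 124.]
bay_right mark 0.93 [214.5 272.1] -> [ 594.1 -175.5]
full_slim cut 0.96 [564.  -90.2] [38.9 72.6] 85.8 [315. 236.  58.  96.]
full_slim mark 0.95 [313.  271.2] -> [599.1 -96.5]
bay_left cut 0.57 [567.5 -90.6] [61.5 97.1] 86.3 [316. 230.  80. 123.]
bay_left mark 0.64 [315.4 270.8] -> [598.9 -94.5]
t 23.85 at [565.8 -91.  136.5] yaw -4.4 open 0.765 grip 0.0 F [0.5 0.4 0.1]
GO delta [  0.8  -0.  119.9] roll -0.001
```

View pics/chg2.png

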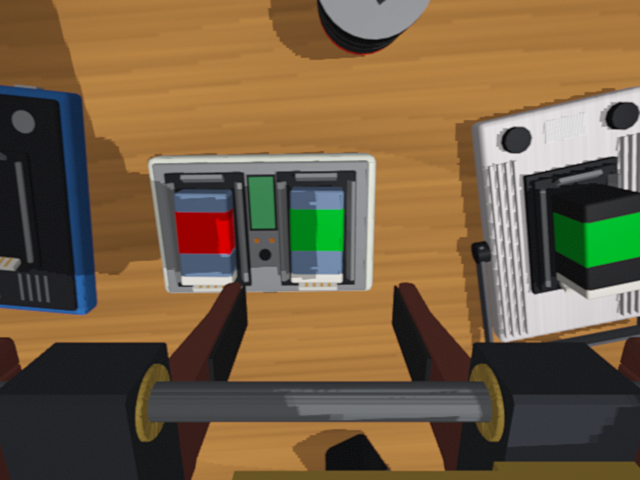

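The red slim pack lies flat in the right bay at (206,233), level with the green slim pack at (317,235). Next I take the green slim pack.

>>> {"fn": "servo_tool", "kwargs": {"motion": [{"delta_pos":[1.5,0,40],"roll":0},{"delta_pos":[1.5,0,80],"roll":0},{"delta_pos":[1.5,0,105],"roll":0},{"delta_pos":[1.5,0,115],"roll":0},{"delta_pos":[1.5,0,120],"roll":0},{"delta_pos":[1.5,0,120],"roll":0}]}}

```text
time_s: 24.45
eef_pos: [564.9, -90.5, 17.0]
tool_rot: [[-0.997, 0.075, 0.0], [0.075, 0.997, -0.0], [-0.0, -0.0, -1.0]]
wrist_force: [0.2, 0.4, -0.1]
opening: 0.766
finger_force: 0.0
```

>>> {"fn": "servo_tool", "kwargs": {"motion": [{"delta_pos":[0,0,0],"roll":0},{"delta_pos":[0,0,0],"roll":0},{"delta_pos":[0,0,0],"roll":0},{"delta_pos":[0,0,0],"roll":0},{"delta_pos":[0,0,0],"roll":0},{"delta_pos":[0,0,0],"roll":0}], "fingers": 200, "squeeze": 25}}

```text
time_s: 25.05
eef_pos: [564.8, -90.2, 17.2]
tool_rot: [[-0.997, 0.075, 0.001], [0.075, 0.997, 0.0], [-0.001, 0.0, -1.0]]
wrist_force: [-1.4, 0.8, 6.0]
opening: 0.428
finger_force: 25.0
```

```bash
python3 h.py 529 -338.3 80 -9.6
```

```text
t 25.05 at [564.8 -90.2  17.2] yaw -4.3 open 0.428 grip 25.0 F [-1.4  0.8  6. ]
GO delta [  17.2 -250.1  -62.9] roll 0.093
```

>>> {"fn": "servo_tool", "kwargs": {"motion": [{"delta_pos":[0,0,-15],"roll":0},{"delta_pos":[0,0,-60],"roll":0},{"delta_pos":[2,-40,-63],"roll":0.03},{"delta_pos":[6,-88,-63],"roll":0.06},{"delta_pos":[9,-136,-63],"roll":0.093},{"delta_pos":[12,-184,-63],"roll":0.093},{"delta_pos":[16,-230,-63],"roll":0.093},{"delta_pos":[17,-250,-63],"roll":0.093}]}}

```text
time_s: 25.85
eef_pos: [526.4, -344.1, 80.9]
tool_rot: [[-0.985, 0.173, -0.0], [0.173, 0.985, -0.003], [-0.0, -0.003, -1.0]]
wrist_force: [-0.3, 0.8, -0.6]
opening: 0.432
finger_force: 25.0
```

>>> {"fn": "servo_tool", "kwargs": {"motion": [{"delta_pos":[0,0,0],"roll":0},{"delta_pos":[0,0,0],"roll":0}]}}

```text
time_s: 26.05
eef_pos: [528.8, -337.8, 79.9]
tool_rot: [[-0.986, 0.168, -0.0], [0.168, 0.986, 0.001], [0.0, 0.001, -1.0]]
wrist_force: [1.0, 0.6, -0.6]
opening: 0.432
finger_force: 25.0
```

```bash
python3 -c "
from w import *
look('place3',[('full_slim',117,97),('monitor_mount',30,30)])
go([529,-338.3,13],-9.6)"
```

```text
full_slim cut 0.66 [ 524.9 -337.1] [38.1 70.7] 80.4 [317. 305.  97. 150.]
full_slim mark 0.72 [315.1 359.9] -> [ 562.3 -345.8]
monitor_mount cut 0.92 [ 512.9 -335.8] [61. 54.] 80.3 [319. 229. 100.  79.]
t 26.3 at [ 529.5 -336.5   79.7] yaw -9.5 open 0.431 grip 25.0 F [-0.7 -0.1 -0.5]
GO delta [ 0.2 -1.9 66.7] roll 0.002
```

>>> {"fn": "servo_tool", "kwargs": {"motion": [{"delta_pos":[-1,-0.5,30],"roll":0},{"delta_pos":[-1,-0.5,52],"roll":0},{"delta_pos":[-1,-0.5,58],"roll":0},{"delta_pos":[-1,-0.5,62],"roll":0},{"delta_pos":[-1,-0.5,65],"roll":0},{"delta_pos":[-1,-0.5,67],"roll":0},{"delta_pos":[-1,-0.5,67],"roll":0}]}}

```text
time_s: 27.0
eef_pos: [530.3, -339.2, 13.3]
tool_rot: [[-0.986, 0.167, 0.001], [0.167, 0.986, -0.001], [-0.001, -0.0, -1.0]]
wrist_force: [0.8, -1.1, -0.3]
opening: 0.43
finger_force: 25.0
```

```bash
python3 h.py 529 -338.3 13 -9.6
```

```text
t 27.0 at [ 530.3 -339.2   13.3] yaw -9.6 open 0.43 grip 25.0 F [ 0.8 -1.1 -0.3]
GO delta [1.4 0.7 0.3] roll -0.0
```

>>> {"fn": "servo_tool", "kwargs": {"motion": [{"delta_pos":[0,0,0],"roll":0},{"delta_pos":[0,0,0],"roll":0},{"delta_pos":[0,0,0],"roll":0},{"delta_pos":[0,0,0],"roll":0},{"delta_pos":[0,0,-45],"roll":0},{"delta_pos":[0,0,-95],"roll":0},{"delta_pos":[0,0,-145],"roll":0},{"delta_pos":[0,5,-177],"roll":0}], "fingers": 60}}

```text
time_s: 27.8
eef_pos: [531.1, -335.7, 193.7]
tool_rot: [[-0.986, 0.169, 0.004], [0.169, 0.986, -0.002], [-0.004, -0.002, -1.0]]
wrist_force: [0.3, -0.5, 0.5]
opening: 0.762
finger_force: 0.0
```

>>> {"fn": "servo_tool", "kwargs": {"motion": [{"delta_pos":[0,0,0],"roll":0},{"delta_pos":[0,0,0],"roll":0}]}}

```text
time_s: 28.0
eef_pos: [530.8, -333.8, 190.1]
tool_rot: [[-0.986, 0.167, 0.001], [0.167, 0.986, -0.0], [-0.001, 0.0, -1.0]]
wrist_force: [-0.6, -0.3, -0.6]
opening: 0.761
finger_force: 0.0
```

```bash
python3 -c "
from w import *
look('mon3',[('full_slim',50,30),('monitor_mount',30,30)])
go([485,335,190],8.5)"
```

```text
full_slim cut 0.97 [ 530.  -339.1] [37.9 71.7] 80.6 [310. 220.  50.  81.]
full_slim mark 0.82 [307.4 253.4] -> [ 566.7 -351.5]
monitor_mount cut 0.71 [ 533.3 -339.2] [59.9 95.6] 80.2 [314. 217.  67. 101.]
t 28.25 at [ 529.7 -333.6  188.1] yaw -9.6 open 0.762 grip 0.0 F [ 0.9 -0.2 -0.5]
GO delta [155.9 651.7  -1.1] roll -0.316
```

View pics/mon3.png

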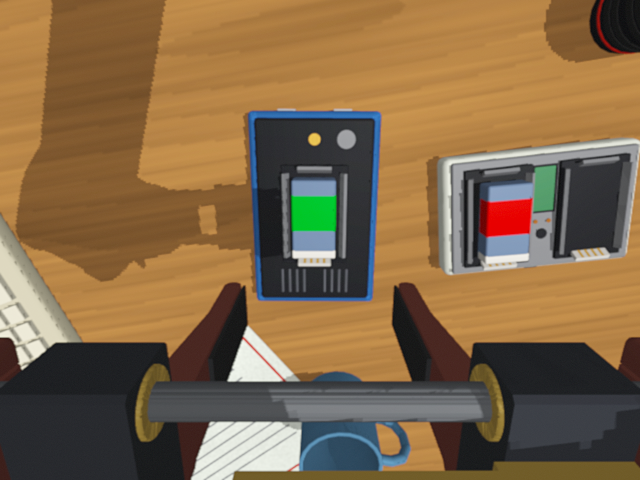

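The green slim pack is seated on the monitor at (314,215), and the red slim pack in the right bay at (505,220). Now back to the mat for the tall red pack.

>>> {"fn": "servo_tool", "kwargs": {"motion": [{"delta_pos":[0,500,0],"roll":-0.316},{"delta_pos":[0,500,0],"roll":-0.316},{"delta_pos":[0,500,0],"roll":-0.316},{"delta_pos":[0,500,0],"roll":-0.316},{"delta_pos":[0,500,0],"roll":-0.316},{"delta_pos":[0,500,0],"roll":-0.316},{"delta_pos":[0,500,0],"roll":-0.316},{"delta_pos":[0,500,0],"roll":-0.316}]}}

```text
time_s: 29.05
eef_pos: [597.0, 62.2, 188.9]
tool_rot: [[-0.989, -0.147, -0.001], [-0.147, 0.989, -0.0], [0.001, -0.0, -1.0]]
wrist_force: [1.1, -0.4, 0.2]
opening: 0.767
finger_force: 0.0
```

```bash
python3 h.py 485 335 150 8.5
```

```text
t 29.05 at [597.   62.2 188.9] yaw 8.5 open 0.767 grip 0.0 F [ 1.1 -0.4  0.2]
GO delta [ 70.6 286.4  38.9] roll -0.001
```

>>> {"fn": "servo_tool", "kwargs": {"motion": [{"delta_pos":[71,286,39],"roll":0},{"delta_pos":[71,286,39],"roll":0},{"delta_pos":[71,286,39],"roll":0},{"delta_pos":[71,286,39],"roll":0},{"delta_pos":[71,286,39],"roll":0},{"delta_pos":[71,286,39],"roll":0},{"delta_pos":[71,286,39],"roll":0},{"delta_pos":[71,286,39],"roll":0}]}}

```text
time_s: 29.85
eef_pos: [483.9, 333.4, 149.5]
tool_rot: [[-0.989, -0.15, -0.002], [-0.15, 0.989, -0.002], [0.002, -0.001, -1.0]]
wrist_force: [0.8, -0.9, 0.0]
opening: 0.764
finger_force: 0.0
```

```bash
python3 -c "
from w import *
look('mat1',[('flat_tall',43,3)])
go([485,335.2,2.8],8.5)"
```

```text
flat_tall cut 0.8 [483.8 335.4] [75.9 38.9] 8.6 [326. 229.  49.  91.]
flat_tall mark 0.86 [325.1 261.6] -> [523.8 344.7]
t 30.0 at [485.9 330.7 150.5] yaw 8.3 open 0.761 grip 0.0 F [-0.8  0.6 -0.8]
GO delta [  0.2   4.7 147.7] roll -0.003
```

>>> {"fn": "servo_tool", "kwargs": {"motion": [{"delta_pos":[0,4,45],"roll":0},{"delta_pos":[0,4,90],"roll":0},{"delta_pos":[0,4,125],"roll":0},{"delta_pos":[0,4,140],"roll":0},{"delta_pos":[0,4,147],"roll":0},{"delta_pos":[0,4,147],"roll":0}]}}

```text
time_s: 30.6
eef_pos: [485.2, 336.2, 4.0]
tool_rot: [[-0.989, -0.146, 0.0], [-0.146, 0.989, -0.0], [-0.0, -0.0, -1.0]]
wrist_force: [0.6, 0.4, 0.7]
opening: 0.766
finger_force: 0.0
```

```bash
python3 h.py 485 335.2 2.8 8.5
```

```text
t 30.6 at [485.2 336.2   4. ] yaw 8.4 open 0.766 grip 0.0 F [0.6 0.4 0.7]
GO delta [ 0.3 -1.   1.2] roll -0.001
```

>>> {"fn": "servo_tool", "kwargs": {"motion": [{"delta_pos":[0,0,0],"roll":0},{"delta_pos":[0,0,0],"roll":0},{"delta_pos":[0,0,0],"roll":0},{"delta_pos":[0,0,0],"roll":0},{"delta_pos":[0,0,0],"roll":0},{"delta_pos":[0,0,-15],"roll":0},{"delta_pos":[0,0,-60],"roll":0},{"delta_pos":[0,0,-105],"roll":0}], "fingers": 255, "squeeze": 25}}

```text
time_s: 31.4
eef_pos: [483.3, 336.2, 109.6]
tool_rot: [[-0.989, -0.148, -0.002], [-0.148, 0.989, -0.002], [0.002, -0.001, -1.0]]
wrist_force: [1.5, 0.7, -2.0]
opening: 0.432
finger_force: 25.0
```

```bash
python3 h.py 565 -90.5 108 -4.3
```

```text
t 31.4 at [483.3 336.2 109.6] yaw 8.5 open 0.432 grip 25.0 F [ 1.5  0.7 -2. ]
GO delta [ -17.8 -434.1    2.2] roll 0.223
```

>>> {"fn": "servo_tool", "kwargs": {"motion": [{"delta_pos":[-2,-40,0],"roll":0},{"delta_pos":[-4,-88,0],"roll":0.04},{"delta_pos":[-6,-136,0],"roll":0.08},{"delta_pos":[-8,-184,0],"roll":0.12},{"delta_pos":[-10,-232,0],"roll":0.16},{"delta_pos":[-12,-280,0],"roll":0.2},{"delta_pos":[-14,-328,0],"roll":0.223},{"delta_pos":[-16,-376,0],"roll":0.223}]}}

```text
time_s: 32.2
eef_pos: [555.7, -34.2, 109.4]
tool_rot: [[-0.997, 0.075, 0.0], [0.075, 0.997, 0.001], [-0.0, 0.001, -1.0]]
wrist_force: [1.2, 0.7, -2.4]
opening: 0.428
finger_force: 25.0
```

>>> {"fn": "servo_tool", "kwargs": {"motion": [{"delta_pos":[0,0,0],"roll":0},{"delta_pos":[0,0,0],"roll":0}]}}

```text
time_s: 32.4
eef_pos: [555.5, -34.2, 109.2]
tool_rot: [[-0.997, 0.078, 0.0], [0.078, 0.997, 0.0], [-0.0, 0.0, -1.0]]
wrist_force: [0.3, 0.2, -3.2]
opening: 0.431
finger_force: 25.0
```

```bash
python3 h.py 565 -90.5 100 -4.3
```

```text
t 32.4 at [555.5 -34.2 109.2] yaw -4.5 open 0.431 grip 25.0 F [ 0.3  0.2 -3.2]
GO delta [-13.8 -55.4   9.2] roll -0.003
```

>>> {"fn": "servo_tool", "kwargs": {"motion": [{"delta_pos":[-8,-30,9],"roll":0},{"delta_pos":[-14,-55,9],"roll":0},{"delta_pos":[-14,-55,9],"roll":0},{"delta_pos":[-14,-55,9],"roll":0}]}}

```text
time_s: 32.8
eef_pos: [565.5, -87.1, 99.7]
tool_rot: [[-0.997, 0.074, -0.0], [0.074, 0.997, 0.001], [0.0, 0.001, -1.0]]
wrist_force: [-0.6, 0.7, -2.2]
opening: 0.429
finger_force: 25.0
```

```bash
python3 -c "
from w import *
look('place4',[('flat_tall',139,99),('bay_left',34,34)])
go([564.7,-90.5,35],-4.3)"
```

```text
flat_tall cut 0.68 [559.  -86.5] [38.  73.4] 86.1 [322. 304.  90. 156.]
flat_tall mark 0.84 [322.5 345.1] -> [602.5 -88.1]
bay_left cut 0.76 [541.9 -89.2] [60.6 46. ] 88.5 [313. 213.  93.  71.]
t 33.05 at [565.6 -87.   99.7] yaw -4.2 open 0.431 grip 25.0 F [ 0.2 -0.  -2.4]
GO delta [ 0.6 -3.6 64.7] roll 0.003
```

>>> {"fn": "servo_tool", "kwargs": {"motion": [{"delta_pos":[1,-3.7,15],"roll":0},{"delta_pos":[1,-3.7,44],"roll":0},{"delta_pos":[1,-3.7,54],"roll":0},{"delta_pos":[1,-3.7,58],"roll":0},{"delta_pos":[1,-3.7,61],"roll":0},{"delta_pos":[1,-3.7,63],"roll":0},{"delta_pos":[1,-3.7,64.5],"roll":0},{"delta_pos":[1,-3.7,64.5],"roll":0}]}}

```text
time_s: 33.85
eef_pos: [564.6, -92.3, 35.6]
tool_rot: [[-0.997, 0.075, 0.001], [0.075, 0.997, 0.0], [-0.001, 0.0, -1.0]]
wrist_force: [0.4, -0.2, -2.3]
opening: 0.434
finger_force: 25.0
```

```bash
python3 h.py 564.5 -90.5 35 -4.3
```

```text
t 33.85 at [564.6 -92.3  35.6] yaw -4.3 open 0.434 grip 25.0 F [ 0.4 -0.2 -2.3]
GO delta [0.2 1.8 0.6] roll 0.0
```

Not quite on the floor yet; one small step down, then release and rise.

>>> {"fn": "servo_tool", "kwargs": {"motion": [{"delta_pos":[0,1,1],"roll":0},{"delta_pos":[0,1,1],"roll":0},{"delta_pos":[0,1,1],"roll":0}]}}

```text
time_s: 34.15
eef_pos: [564.6, -92.2, 35.4]
tool_rot: [[-0.997, 0.075, 0.001], [0.075, 0.997, -0.0], [-0.001, -0.0, -1.0]]
wrist_force: [-3.0, -1.8, 6.5]
opening: 0.434
finger_force: 25.0
```

>>> {"fn": "servo_tool", "kwargs": {"motion": [{"delta_pos":[0,0,0],"roll":0},{"delta_pos":[0,0,0],"roll":0},{"delta_pos":[0,0,0],"roll":0},{"delta_pos":[0,0,0],"roll":0},{"delta_pos":[0,0,-45],"roll":0},{"delta_pos":[0,0,-95],"roll":0},{"delta_pos":[0,0,-145],"roll":0},{"delta_pos":[0,0,-165],"roll":0}], "fingers": 60}}

```text
time_s: 34.95
eef_pos: [566.6, -91.9, 204.1]
tool_rot: [[-0.997, 0.075, 0.007], [0.075, 0.997, 0.0], [-0.007, 0.001, -1.0]]
wrist_force: [0.9, 1.0, 0.6]
opening: 0.769
finger_force: 0.0
```

>>> {"fn": "servo_tool", "kwargs": {"motion": [{"delta_pos":[0,-40,-20],"roll":0},{"delta_pos":[0,-40,-20],"roll":0},{"delta_pos":[0,-40,-20],"roll":0}]}}

```text
time_s: 35.25
eef_pos: [561.3, -132.1, 219.6]
tool_rot: [[-0.997, 0.077, 0.001], [0.077, 0.997, 0.0], [-0.001, 0.0, -1.0]]
wrist_force: [-1.1, 1.1, 0.3]
opening: 0.765
finger_force: 0.0
```

```bash
python3 -c "
from w import *
look('end',[('flat_tall',74,34),('flat_slim',54,34),('bay_left',34,34),('bay_right',34,34)])
go([564,-90,35],-4.3)"
```

```text
flat_tall cut 0.67 [564.  -93.3] [40.7 74.4] 85.3 [365. 217.  45.  81.]
flat_tall mark 0.96 [358.3 243. ] -> [600.3 -95.7]
flat_slim cut 0.77 [ 560.6 -172.8] [39.5 71.2] 84.5 [277. 215.  41.  71.]
flat_slim mark 0.97 [277.5 248.3] -> [ 599.5 -177.7]
bay_left cut 0.77 [565.6 -89.6] [60.5 93.2] 86.1 [363. 206.  65.  95.]
bay_right cut 0.92 [ 562.2 -174.3] [61.8 95.7] 85.5 [278. 212.  62.  97.]
bay_right mark 0.72 [276.3 243.9] -> [ 594.7 -178.4]
bay_right mark 0.38 [360.7 246.2] -> [603.9 -93.5]
t 35.7 at [ 561.3 -130.7  218.9] yaw -4.3 open 0.766 grip 0.0 F [-0.8 -0.9  0.3]
GO delta [  0.2  40.8 183.9] roll 0.001
```

View pics/end.png

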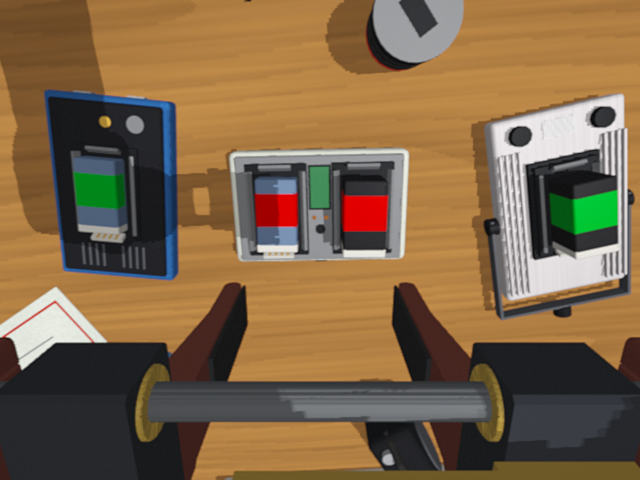

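All four packs sit flat between their guides: the reds in the charger at (277,215) and (365,217), green slim on the monitor, green tall on the light. The lens is where it was.

```bash
python3 -c "
from workcell import robot
print(robot.hand_in())"
```

```text
the job is handed in; nothing more can be done
None
```

The job is handed in after about 36 s: the full tall pack is on the light, the full slim on the monitor, the flat tall in the left bay and the flat slim in the right; the last picture showed all four seated, but the hand-in returned no verdict.

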